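Close the strainer pot: tighten the cover's four knobs crisscross in two passes

TASK

Close the strainer pot by tightening the four knobs of its cover in crisscross order over two passes: on the first pass turn one knob, then the one opposite, then the other two, each clockwise only until it bears on the cover and the gasket begins to resist; on the second pass, again opposite knobs in pairs, turn each fully home against its stop. Feel the torque as you turn: never let the cover tip so far that it pinches the gasket and never force a knob past its stop; leave the other things on the table alone.

Things in the scene. Friction and masses are not known exactly. Their poses are not given: they have to be found in the camera images.
- housing: grey strainer pot fixed to the table: 200 mm across, rim 85 mm up, a pipe stub on either side (to 120 mm from the centre along its +y and -y, 36 mm up). Origin: centre of its underside, z up. The four knobs stand 75 mm from its axis, along its +x (knob 1), +y (knob 2), -x (knob 3), -y (knob 4).
- cover: bare metal cover, 200 mm across, 14 mm thick, a plug 24 mm wide and 16 mm tall in its middle. Origin: centre of its underside, at first 3.6 mm above the rim on a springy gasket, about 1 mm when all knobs are home. A knob tightened alone tips it towards itself; over 0.019 rad the gasket is pinched (one knob alone may go about 2 mm past touching the cover, not 3.6 mm to its stop).
- knob1_grip (a point): knob 1 of four (knob 3 is opposite): black upright bar 56 mm long (x axis here; start angle arbitrary, ends alike), 14 mm thick (y), 28 mm tall: 12 mm above this point, 16 mm below; a 28 mm wide flange 32 mm below bears on the cover. Point: middle of the bar, on its upright turning axis; starts 3.9 to 5.0 mm above its fully-home height, 131 mm above the table.
- knob1 (a joint): wind-up (rad): how far bar 1 is ahead of its screw through a torsion spring; tightening torque = 2.5 N m/rad times it, 0 when let go; over 0.3 (0.75 N m) overstrains it. Clockwise from above tightens, 3 mm down per rad, metal stop 1.3 to 1.67 rad from the start. Free run 0.04 N m, on the gasket gradually 0.1 to 0.4, at the stop a steep rise. It stays where left.
- knob2_grip (a point): knob 2 of four (knob 4 is opposite): black upright bar 56 mm long (x axis here; start angle arbitrary, ends alike), 14 mm thick (y), 28 mm tall: 12 mm above this point, 16 mm below; a 28 mm wide flange 32 mm below bears on the cover. Point: middle of the bar, on its upright turning axis; starts 3.9 to 5.0 mm above its fully-home height, 131 mm above the table.
- knob2 (a joint): wind-up (rad): how far bar 2 is ahead of its screw through a torsion spring; tightening torque = 2.5 N m/rad times it, 0 when let go; over 0.3 (0.75 N m) overstrains it. Clockwise from above tightens, 3 mm down per rad, metal stop 1.3 to 1.67 rad from the start. Free run 0.04 N m, on the gasket gradually 0.1 to 0.4, at the stop a steep rise. It stays where left.
- knob3_grip (a point): knob 3 of four (knob 1 is opposite): black upright bar 56 mm long (x axis here; start angle arbitrary, ends alike), 14 mm thick (y), 28 mm tall: 12 mm above this point, 16 mm below; a 28 mm wide flange 32 mm below bears on the cover. Point: middle of the bar, on its upright turning axis; starts 3.9 to 5.0 mm above its fully-home height, 131 mm above the table.
- knob3 (a joint): wind-up (rad): how far bar 3 is ahead of its screw through a torsion spring; tightening torque = 2.5 N m/rad times it, 0 when let go; over 0.3 (0.75 N m) overstrains it. Clockwise from above tightens, 3 mm down per rad, metal stop 1.3 to 1.67 rad from the start. Free run 0.04 N m, on the gasket gradually 0.1 to 0.4, at the stop a steep rise. It stays where left.
- knob4_grip (a point): knob 4 of four (knob 2 is opposite): black upright bar 56 mm long (x axis here; start angle arbitrary, ends alike), 14 mm thick (y), 28 mm tall: 12 mm above this point, 16 mm below; a 28 mm wide flange 32 mm below bears on the cover. Point: middle of the bar, on its upright turning axis; starts 3.9 to 5.0 mm above its fully-home height, 131 mm above the table.
- knob4 (a joint): wind-up (rad): how far bar 4 is ahead of its screw through a torsion spring; tightening torque = 2.5 N m/rad times it, 0 when let go; over 0.3 (0.75 N m) overstrains it. Clockwise from above tightens, 3 mm down per rad, metal stop 1.3 to 1.67 rad from the start. Free run 0.04 N m, on the gasket gradually 0.1 to 0.4, at the stop a steep rise. It stays where left.
- disc_a: reddish-brown cone-backed polishing disc, 100 mm across, 36 mm tall; lies loose beside the work, to be left alone. Origin: centre of its underside.
- disc_b: dark cone-backed polishing disc, 100 mm across, 36 mm tall; lies loose beside the work, to be left alone. Origin: centre of its underside.
- stone_a: dark granite sample, 100 x 70 x 20 mm; lies loose beside the work, to be left alone. Origin: centre of its underside.
- stone_b: pale marble sample, 120 x 40 x 20 mm; lies loose beside the work, to be left alone. Origin: centre of its underside.
- spanner: steel spanner, 180 mm long, lying flat along its x axis, loose, not needed, to be left alone. Origin: its middle, on the underside.
- spare_gasket: spare black rubber ring, 90 mm outside, 68 mm inside, 6 mm thick, not needed; lies loose beside the work, to be left alone. Origin: centre of its underside.
- jar: white paste jar, 64 mm across, 75 mm tall; lies loose beside the work, to be left alone. Origin: centre of its underside.

How it is judged:
By the outcome, as a careful person would: the job done as asked, in the order asked, and still so for the second after the job is handed in, with the robot touching nothing.
It also fails if it takes over 72 s, if anything falls off the work surface, if the arm or the gripper's body presses on something with over 40 N, if the wrist force passes 120 N, or if a joint passes its speed limit or range.

ROBOT

A 6-joint arm with a two-finger parallel gripper is mounted at the origin on the work surface. World frame = base frame: x ahead of the robot, y to its left, z up, the work surface at z = 0. Lengths are in mm, angles in rad, forces in N, time in s.
With the tool pointing down it reaches from about 350 to 875 mm from the base axis. Payload 4.2 kg.
Tool frame: the origin (TCP) lies at the very end of the fingers, on their centre line; the grasp point (between the pads) lies 19 mm behind it (arm.grip_point_offset is the distance from the TCP to the grasp point, in mm); z points along the fingers, y is the direction in which the jaws open and shut (so a half turn about z gives the same grasp; the last joint's range is limited). The gripper opens to 85 mm and grips with 20 to 120 N. Pads are 22 mm wide; open, the fingers measure 114 mm over their backs; the gripper's body (76 mm by 85 mm) begins 54 mm behind the grasp point. The pads swing forward as they close: fully open they stand 13 mm farther back than shut.
Start: joints at [1.428, 0.385, 0.008, 0, -1.194, -0.259], TCP at [244.389, 575.216, 195.212] pointing down, gripper open.
Joint ranges: [-3.14, 3.14], [-1.21, 2.06], [-1.07, 1.41], [-3.16, 2.05], [-2.99, -0.16], [-3.1, 3.1]. Speed limits (rad/s): [2.79, 2.79, 3.14, 3.14, 3.14, 3.14].

INTERFACE

Orientations are given as a unit quaternion [x, y, z, w].
In Python, from bench import arm gives the robot as it stands.
- The arm moves only by the tool drive_tool, never from a script. Its argument "steps" is a list of rows, each a list of 5 numbers: the shift along the tool's x, y, z in m, then the turn about the tool's z in degrees, then the finger opening in m, from 0 to 0.0854. A call has 1 to 20 rows; each row shifts and turns the commanded pose from where the row before left it, along the tool's axes as they then stand; what a row does not reach is not made up. A row lasts 1/10 s, in which the tool goes at most 50 mm and 8.59 degrees, less where a joint would pass 70% of its speed; a pose out of reach is approached as far as the arm can. A call is refused whole if a number of a shift passes 0.05 or a number of a turn 8.59, either way. A call with a gripper value outside its range is refused whole. The fingers move at their own pace and stop on an object; the grip force is fixed at half the most. Time passes only in rows, so rows that do not move let the fingers close. It gives the time, the measured TCP pose, the force and the opening at its end, in the units of the state.
- arm.read_state(): the state, without advancing time (a new reading comes with each control period).
- arm.get_image(name): name is "side" or "top" or "wrist"; returns (picture, depth): 480x640x3 uint8, blue, green, red; 480x640 float32, mm along the optical axis (not along the pixel's ray), 0 where there is no reading.
- arm.camera_params(name): a dict with "K" (3x3 intrinsics, pixels), "world_to_cam" (4x4, takes a point from world to camera coordinates); the wrist camera has in their place "mount" (4x4, takes a point from camera to tool coordinates, whose origin is the TCP and whose axes are the flange's). Camera axes: x right, y up, looking along -z (the intrinsics and any distortion apply to the point x, -y, -z); pixel columns grow to the right and rows downward; lengths in mm; the calibration is good to about 2 mm. A picture is of the moment at which its call begins: read the wrist's pose just before it. camera_params takes no time and is no camera call.
- arm.job_done(): hands the job in, once; it reports no verdict.
The state is a dict: "clock": time; "joints": joint angles; "joint_vel": joint speeds; "joint_efforts": joint torques, N m; "position": TCP position; "ee_rot": TCP orientation; "contact_force": force on the tool from outside, world axes, zero at the start; "wrist_torque": the same for the moment, N m; "gripper_width": finger opening in mm.
Only numpy, scipy, OpenCV 4.12 (cv2) and the standard library are available. Lean on these libraries where they do the work, as an engineer would, in place of code of your own. Each camera call takes 0.05 s, during which the arm holds its last target.

## Working session

There is one attempt and no reset: what is moved stays moved. The work goes in short steps, Python scripts to look and compute and a tool call to move; the robot and the scene stay as the last step left them, time stands still between calls to the robot, and variables do not carry over. Pictures are saved under pics/ and viewed, and the job is handed in when it is done.

Besides the shell and the picture viewer there is one more tool, called by a JSON object that holds its "name" and its "arguments". drive_tool: Moves the arm, as the interface text tells. Its arguments: {"type":"object","properties":{"steps":{"type":"array"}},"required":["steps"]}

```bash
ls; mkdir -p pics
python3 - <<'E'
from bench import arm
import cv2,numpy as np
print(arm.read_state())
for n in ["side","top","wrist"]:
    p=arm.camera_params(n); print(n,{k:np.round(v,3).tolist() if not isinstance(v,str) else v for k,v in p.items()})
for n in ["top","wrist"]:
    im,d=arm.get_image(n); cv2.imwrite(f"pics/{n}0.png",im); np.save(f"pics/{n}0_d.npy",d)
print(arm.grip_point_offset)
E
```

```text
pics
{'clock': 0.0, 'joints': array([ 1.42759673e+00,  3.85593942e-01,  6.62689995e-03, -5.22194673e-04,
       -1.19403449e+00, -2.58601275e-01]), 'joint_vel': array([ 8.94591870e-04,  8.22562183e-05, -1.30504759e-03,  1.19882692e-03,
        8.88575145e-04,  4.37540683e-04]), 'joint_efforts': array([ 3.42716123e-05, -3.92289233e+01,  1.88409340e+01,  4.18656081e+00,
       -4.58882569e-03,  6.72280663e-06]), 'position': array([244.13972868, 574.60956609, 194.09611082]), 'ee_rot': array([ 9.79867440e-01, -1.99646002e-01, -1.78688499e-04,  1.11476189e-03]), 'contact_force': array([ 0.07017641, -0.35251141,  0.63674435]), 'wrist_torque': array([0.00063941, 0.02974377, 0.02116393]), 'gripper_width': 85.49641615517788}
side {'K': [[592.464, 0.0, 320.8], [0.0, 592.464, 235.549], [0.0, 0.0, 1.0]], 'world_to_cam': [[0.886, -0.464, 0.012, -440.442], [0.271, 0.538, 0.798, -225.56], [-0.377, -0.704, 0.602, -1234.435], [0.0, 0.0, 0.0, 1.0]]}
top {'K': [[605.376, 0.0, 317.627], [0.0, 605.376, 234.088], [0.0, 0.0, 1.0]], 'world_to_cam': [[-0.021, -1.0, -0.002, -7.036], [0.983, -0.021, 0.182, -509.64], [-0.182, 0.002, 0.983, -1524.887], [0.0, 0.0, 0.0, 1.0]]}
wrist {'K': [[332.456, 0.0, 320.393], [0.0, 332.456, 242.739], [0.0, 0.0, 1.0]], 'mount': [[-0.001, 0.954, 0.3, 76.42], [1.0, 0.0, 0.001, -0.257], [0.0, 0.3, -0.954, -178.118], [0.0, 0.0, 0.0, 1.0]]}
18.700000000000003
```

View pics/top0.png

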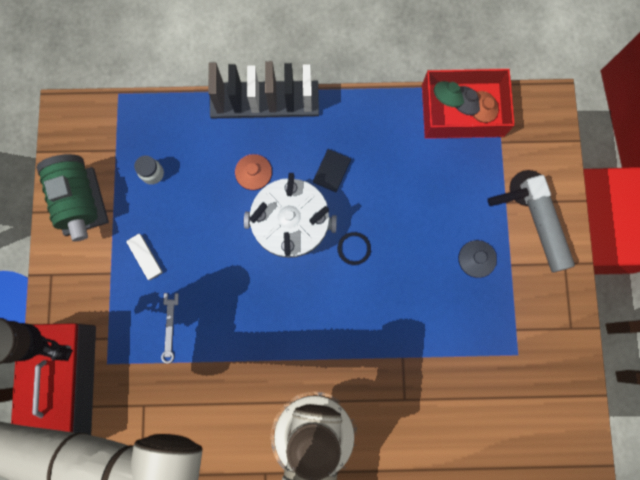

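View pics/wrist0.png

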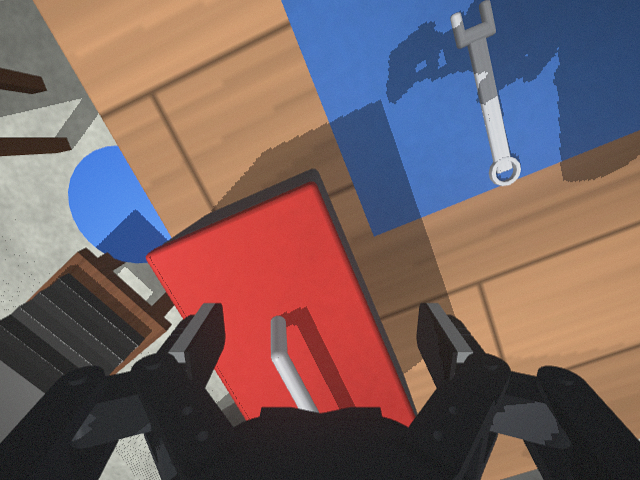

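The top view shows the pot at about (289,217), with knobs at (290,184), (258,213), (287,243) and (320,215). I'll localise these now.

```bash
cat > h.py <<'E'
from bench import arm
import cv2,numpy as np
from scipy.spatial.transform import Rotation as R
def tool_T(s):
    T=np.eye(4);T[:3,:3]=R.from_quat(s['ee_rot']).as_matrix();T[:3,3]=s['position'];return T
def c2w(name,s=None):
    p=arm.camera_params(name)
    return np.array(p['K']),(tool_T(s)@np.array(p['mount']) if name=='wrist' else np.linalg.inv(np.array(p['world_to_cam'])))
def ray_z(K,T,uv,z):
    uv=np.atleast_2d(uv).astype(float)
    d=np.c_[(uv[:,0]-K[0,2])/K[0,0],-(uv[:,1]-K[1,2])/K[1,1],-np.ones(len(uv))]@T[:3,:3].T
    o=T[:3,3];return o+d*((z-o[2])/d[:,2])[:,None]
def cloud(K,T,d):
    v,u=np.indices(d.shape)
    X=np.stack([(u-K[0,2])/K[0,0]*d,-(v-K[1,2])/K[1,1]*d,-d],-1)
    return X@T[:3,:3].T+T[:3,3]
def st():
    s=arm.read_state();Rm=R.from_quat(s['ee_rot']).as_matrix()
    print('t',round(s['clock'],2),'pos',np.round(s['position'],2),'yaw_y',round(np.degrees(np.arctan2(Rm[1,1],Rm[0,1])),2),'yaw_x',round(np.degrees(np.arctan2(Rm[1,0],Rm[0,0])),2),'F',np.round(s['contact_force'],2),'M',np.round(s['wrist_torque'],3),'w',round(s['gripper_width'],2),'j6',round(s['joints'][5],4),'e6',round(s['joint_efforts'][5],4))
    return s,Rm
E
python3 - <<'E'
from h import *
im=cv2.imread('pics/top0.png');d=np.load('pics/top0_d.npy')
K,T=c2w('top');P=cloud(K,T,d)
g=im[170:265,240:340]; 
m=(im.min(2)>110).astype(np.uint8);m[:170]=0;m[265:]=0;m[:,:243]=0;m[:,338:]=0
ys,xs=np.nonzero(m&(P[...,2]>90)&(P[...,2]<125))
pts=np.c_[xs,ys].astype(np.float32)
c,r=cv2.minEnclosingCircle(pts);print(c,r,ray_z(K,T,[c],102.6))
dk=(im.max(2)<70)&(P[...,2]>112)
dk[:170]=0;dk[265:]=0;dk[:,:240]=0;dk[:,340:]=0
n,l,stt,ce=cv2.connectedComponentsWithStats(dk.astype(np.uint8))
for i in range(1,n):
    if stt[i,4]>15:
        q=P[l==i];print(ce[i],stt[i,4],np.median(q,0).round(1),ray_z(K,T,[ce[i]],140).round(1))
st()
E
```

```text
(288.700927734375, 217.44679260253906) 39.481163024902344 [[543.14053618  54.33383417 102.6       ]]
[290.21568627 184.12745098] 102 [617.2  48.  145.7] [[619.4  47.8 140. ]]
[258.14655172 212.43103448] 116 [548.6 126.7 145.5] [[549.3 127.5 140. ]]
[319.23893805 214.7699115 ] 113 [538.9 -21.9 145.3] [[540.2 -22.4 140. ]]
[286.92783505 243.89690722] 97 [468.2  57.3 145.9] [[469.4  57.7 140. ]]
t 0.1 pos [244.17 574.68 194.22] yaw_y -113.03 yaw_x -23.03 F [ 0.31 -0.4  -0.09] M [ 0.01  -0.039 -0.086] w 85.64 j6 -0.2586 e6 0.0
```

{"name": "drive_tool", "arguments": {"steps": [[0.03, 0.0226, -0.0035, 0, 0.0854], [0.03, 0.0226, -0.0035, 0, 0.0854], [0.03, 0.0226, -0.0035, 0, 0.0854], [0.03, 0.0226, -0.0035, 0, 0.0854], [0.03, 0.0226, -0.0035, 0, 0.0854], [0.03, 0.0226, -0.0035, 0, 0.0854], [0.03, 0.0226, -0.0035, 0, 0.0854], [0.03, 0.0226, -0.0035, 0, 0.0854], [0.03, 0.0226, -0.0035, 0, 0.0854], [0.03, 0.0226, -0.0035, 0, 0.0854], [0.03, 0.0226, -0.0035, 0, 0.0854], [0.03, 0.0226, -0.0035, 0, 0.0854], [0.03, 0.0226, -0.0035, 0, 0.0854], [0.03, 0.0226, -0.0035, 0, 0.0854], [0.03, 0.0226, -0.0035, 0, 0.0854], [0.03, 0.0226, -0.0035, 0, 0.0854], [0, 0, 0, 0, 0.0854], [0, 0, 0, 0, 0.0854]]}}

```text
clock: 1.9
position: [544.6, 54.0, 250.5]
ee_rot: [0.98, -0.201, -0.001, 0.0]
contact_force: [-0.3, 0.5, -0.6]
gripper_width: 85.1
```

Run:
```python
from h import *
s,Rm=st();print(s['joints'].round(3))
im,d=arm.get_image('wrist');cv2.imwrite('pics/w1.png',im);np.save('pics/w1_d.npy',d)
np.savez('pics/w1_s.npz',**{k:s[k] for k in('position','ee_rot')})
st();st()
```

```text
t 1.9 pos [544.59  53.97 250.49] yaw_y -113.14 yaw_x -23.14 F [-0.28  0.54 -0.62] M [0.035 0.05  0.001] w 85.07 j6 0.7723 e6 0.0147
[ 0.395  0.218 -0.09  -0.    -1.264  0.772]
t 1.95 pos [544.3   54.69 250.61] yaw_y -113.05 yaw_x -23.05 F [-0.11 -0.05  0.01] M [0.024 0.034 0.02 ] w 85.32 j6 0.7723 e6 0.0019
t 1.95 pos [544.3   54.69 250.61] yaw_y -113.05 yaw_x -23.05 F [-0.11 -0.05  0.01] M [0.024 0.034 0.02 ] w 85.32 j6 0.7723 e6 0.0019
```

View pics/w1.png

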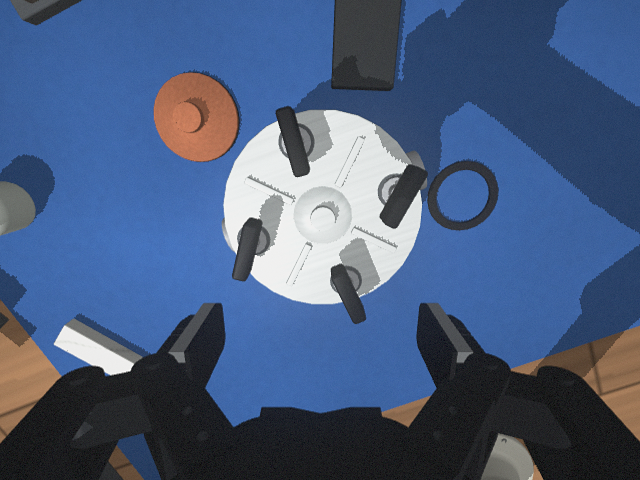

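The wrist view shows the bars at about (293,140), (404,196), (248,248) and (348,293), and the plug at (323,214). Next I'll measure the bar tops.

Run:
```python
from h import *
im=cv2.imread('pics/w1.png');d=np.load('pics/w1_d.npy');s=dict(np.load('pics/w1_s.npz'))
K,T=c2w('wrist',s);P=cloud(K,T,d)
dk=(im.max(2)<75)&(P[...,2]>138)&(P[...,2]<155)&(d>0)
dk[:90]=0;dk[330:]=0;dk[:,:220]=0;dk[:,440:]=0
n,l,stt,ce=cv2.connectedComponentsWithStats(dk.astype(np.uint8))
for i in range(1,n):
    if stt[i,4]>40:
        q=P[l==i];z=np.median(q[:,2])
        q=q[abs(q[:,2]-z)<2.5]
        c,wh,a=cv2.minAreaRect(q[:,:2].astype(np.float32))
        if wh[0]<wh[1]:a+=90
        print(ce[i].round(1),stt[i,4],'med z',z.round(2),'rect',np.round(c,1),np.round(wh,1),'ang',round((a+90)%180-90,1),'mean',q.mean(0).round(1))
# plug & cover
for nm,lo,hi in(('plug',113,123),('cover',97,107)):
    m=(P[...,2]>lo)&(P[...,2]<hi)&(im.min(2)>150);m[:90]=0;m[330:]=0;m[:,:210]=0;m[:,440:]=0
    q=P[m];print(nm,cv2.minEnclosingCircle(q[:,:2].astype(np.float32)),np.median(q[:,2]),len(q))
```

```text
[292.4 140.6] 1177 med z 146.4 rect [620.9  46.4] [13.9 55. ] ang -7.9 mean [621.9  46.1 146.4]
[404.5 196.2] 1112 med z 146.49 rect [541.6 -23.1] [13.9 55.4] ang -49.5 mean [542.6 -23.5 146.6]
[247.1 249.8] 493 med z 146.16 rect [551.7 125.8] [13.9 55.4] ang -39.0 mean [551.6 123.8 146.2]
[349.2 297.2] 737 med z 146.21 rect [472.1  56.2] [56.  13.6] ang 2.2 mean [471.7  55.6 146.2]
plug ((542.3204345703125, 54.5356330871582), 73.53004455566406) 117.86326320591797 470
cover ((546.1638793945312, 51.5345344543457), 99.68346405029297) 101.9753017303185 21884
```

{"name": "drive_tool", "arguments": {"steps": [[0, 0, 0, -7.55, 0.05], [0, 0, 0, -7.55, 0.05], [0.0378, -0.0017, 0.01, 0, 0.05], [0.0379, -0.0017, 0.01, 0, 0.05], [0, 0, 0.03, 0, 0.05], [0, 0, 0.03, 0, 0.05], [0, 0, 0.03, 0, 0.05], [0, 0, 0.015, 0, 0.05], [0, 0, 0.0055, 0, 0.05], [0, 0, 0, 0, 0.05], [0, 0, 0, 0, 0.05]]}}

```text
clock: 3.05
position: [620.8, 48.4, 122.0]
ee_rot: [0.998, -0.068, 0.001, -0.0]
contact_force: [0.7, 0.7, 0.5]
gripper_width: 49.7
```

Run:
```python
from h import *
s,Rm=st()
im,d=arm.get_image('wrist');cv2.imwrite('pics/w2.png',im)
st()
```

```text
t 3.05 pos [620.82  48.4  121.98] yaw_y -97.85 yaw_x -7.85 F [0.65 0.74 0.47] M [-0.014 -0.011  0.026] w 49.72 j6 1.096 e6 -0.0007
t 3.1 pos [621.    48.31 122.26] yaw_y -97.87 yaw_x -7.87 F [ 0.02  0.63 -0.24] M [-0.006  0.027 -0.033] w 49.72 j6 1.096 e6 -0.0005
```

View pics/w2.png

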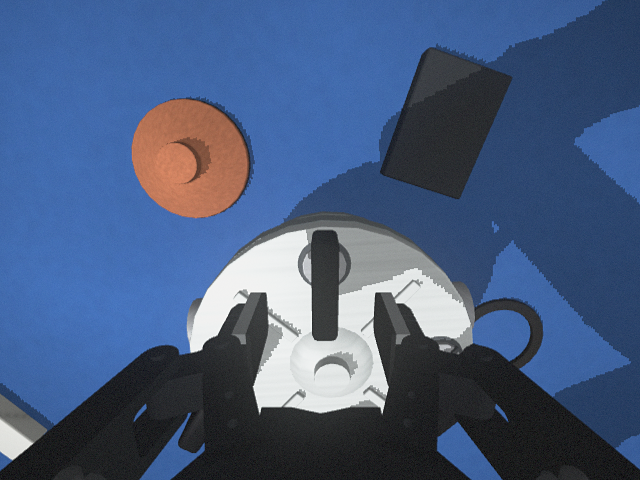

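The bar sits between the pads: bar centre at u≈325, pads at 252 and 388. I'll lower a little and close.

{"name": "drive_tool", "arguments": {"steps": [[0, 0, 0.005, 0, 0.02], [0, 0, 0, 0, 0.0], [0, 0, 0, 0, 0.0], [0, 0, 0, 0, 0.0], [0, 0, 0, 0, 0.0], [0, 0, 0, 0, 0.0]]}}

```text
clock: 3.7
position: [620.3, 47.6, 115.8]
ee_rot: [0.998, -0.069, 0.0, -0.0]
contact_force: [0.2, 1.3, 0.1]
gripper_width: -0.3
```

Run:
```python
from h import *
s,Rm=st()
```

```text
t 3.7 pos [620.26  47.58 115.78] yaw_y -97.93 yaw_x -7.93 F [0.23 1.31 0.11] M [0.013 0.037 0.034] w -0.3 j6 1.0961 e6 -0.0
```

Run:
```python
from h import *
im,d=arm.get_image('wrist');cv2.imwrite('pics/w3.png',im)
st()
im,d=arm.get_image('side');cv2.imwrite('pics/s3.png',im)
```

```text
t 3.75 pos [620.26  47.61 115.75] yaw_y -97.93 yaw_x -7.93 F [ 0.93 -0.41 -0.14] M [ 0.016 -0.038  0.019] w -0.2 j6 1.096 e6 -0.0
```

View pics/w3.png

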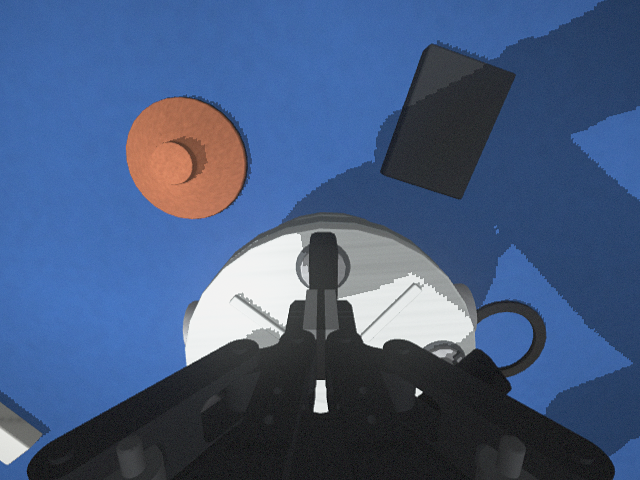

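View pics/s3.png

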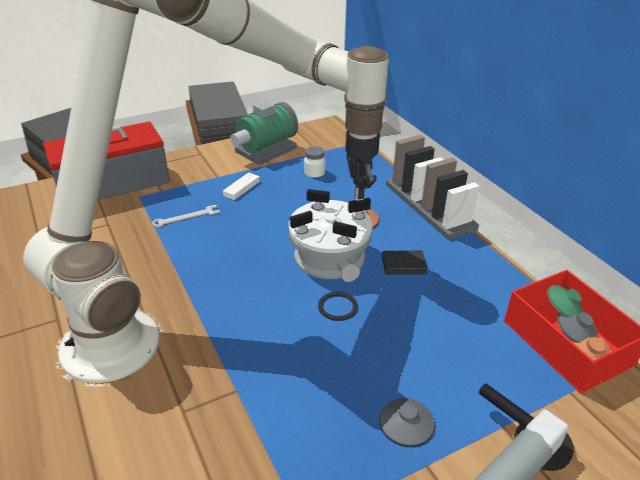

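Run:
```python
from h import *
p=arm.camera_params('side');K=np.array(p['K']);W=np.array(p['world_to_cam'])
def pr(X):
    c=W@np.r_[X,1];return (K[0,0]*c[0]/-c[2]+K[0,2],-K[1,1]*c[1]/-c[2]+K[1,2])
print('tcp',pr([620.3,47.6,115.8]),'z165',pr([620.3,47.6,165]),'knobA top',pr([621,46.4,147]),'D',pr([472,56,147]))
s,_=st()
im,d=arm.get_image('wrist');P=cloud(*c2w('wrist',s),d)
for v in range(230,420,10): print(v,[(tuple(P[v,u].round(0).astype(int))) for u in (310,320,331)])
im,d=arm.get_image('side');cv2.imwrite('pics/s4.png',cv2.resize(im[140:280,270:450],None,fx=4,fy=4))
```

```text
tcp (np.float64(357.38624428989795), np.float64(210.54342916422434)) z165 (np.float64(358.41035734077616), np.float64(193.42118327391827)) knobA top (np.float64(358.53953527734257), np.float64(199.9453427036263)) D (np.float64(300.5971375339104), np.float64(213.94522671112637))
t 3.8 pos [620.24  47.64 115.73] yaw_y -97.92 yaw_x -7.92 F [ 1.13 -0.53 -0.14] M [-0.036  0.007  0.034] w -0.07 j6 1.0961 e6 -0.0
230 [(np.int64(645), np.int64(51), np.int64(101)), (np.int64(644), np.int64(45), np.int64(102)), (np.int64(643), np.int64(38), np.int64(102))]
240 [(np.int64(647), np.int64(50), np.int64(130)), (np.int64(649), np.int64(44), np.int64(137)), (np.int64(648), np.int64(39), np.int64(137))]
250 [(np.int64(647), np.int64(49), np.int64(146)), (np.int64(647), np.int64(45), np.int64(146)), (np.int64(646), np.int64(39), np.int64(146))]
260 [(np.int64(642), np.int64(50), np.int64(146)), (np.int64(642), np.int64(45), np.int64(147)), (np.int64(642), np.int64(40), np.int64(148))]
270 [(np.int64(637), np.int64(51), np.int64(146)), (np.int64(637), np.int64(46), np.int64(146)), (np.int64(636), np.in
[... 1326 characters left out ...]
(630), np.int64(50), np.int64(209)), (np.int64(614), np.int64(49), np.int64(189)), (np.int64(629), np.int64(44), np.int64(209))]
380 [(np.int64(620), np.int64(52), np.int64(201)), (np.int64(549), np.int64(58), np.int64(116)), (np.int64(618), np.int64(45), np.int64(201))]
390 [(np.int64(614), np.int64(53), np.int64(199)), (np.int64(543), np.int64(59), np.int64(118)), (np.int64(614), np.int64(45), np.int64(200))]
400 [(np.int64(613), np.int64(53), np.int64(202)), (np.int64(523), np.int64(62), np.int64(105)), (np.int64(613), np.int64(45), np.int64(204))]
410 [(np.int64(613), np.int64(52), np.int64(207)), (np.int64(511), np.int64(64), np.int64(102)), (np.int64(612), np.int64(46), np.int64(207))]
```

View pics/s4.png

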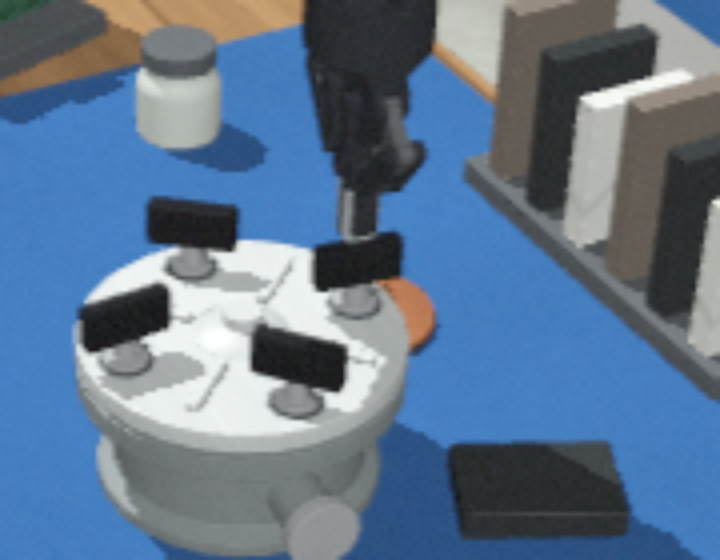

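Run:
```python
from h import *
d=np.load('pics/w1_d.npy')
p=arm.camera_params('wrist');K=np.array(p['K']);M=np.array(p['mount'])
P=cloud(K,M,d)
for v in (304,308,315,325,340,360): print(v,[tuple(P[v,u].round(0).astype(int).tolist()) for u in (190,200,210,216,420,430,440,450)])
s,_=st()
im,d=arm.get_image('wrist');P=cloud(K,M,d)
for v in (283,286,288,290,292,295,300,305): print(v,[tuple(P[v,u].round(0).astype(int).tolist()) for u in (300,305,310,315,320,325,330,335,340)])
cv2.imwrite('pics/w5.png',cv2.resize(im[220:420,240:400],None,fx=3.5,fy=3))
```

```text
304 [(-150, -188, 250), (-150, -173, 251), (12, -46, -56), (11, -44, -55), (9, 42, -50), (11, 45, -55), (-151, 171, 251), (-150, 185, 250)]
308 [(-156, -188, 250), (11, -49, -58), (11, -45, -58), (11, -43, -58), (7, 42, -50), (10, 44, -56), (11, 48, -58), (-157, 187, 251)]
315 [(7, -55, -56), (11, -47, -63), (11, -44, -63), (8, -43, -57), (4, 42, -52), (11, 42, -63), (10, 46, -62), (7, 53, -56)]
325 [(10, -49, -69), (11, -45, -70), (8, -43, -65), (4, -43, -59), (1, 42, -54), (7, 43, -63), (11, 44, -70), (11, 47, -71)]
340 [(10, -45, -79), (8, -43, -76), (2, -43, -67), (-2, -43, -60), (-7, 43, -54), (1, 42, -65), (8, 42, -75), (11, 44, -80)]
360 [(8, -43, -86), (1, -43, -78), (-5, -43, -69), (-10, -43, -62), (-245, 151, 250), (-6, 42, -68), (2, 42, -78), (7, 42, -85)]
t 3.9 pos [620.19  47.63 115.71] yaw_y -97.92 yaw_x -7.92 F [-0.19  0.51 -0.24] M [-0.005  0.03  -0.019] w -0.05 j6 1.0961 e6 -0.0
283 [(-11, -13, 15), (-10, -10, 13), (10, -5, -30), (10, -3, -30), (10, -1, -31), (10, 2, -30), (10, 4, -32), (10, 7, -31), (-10, 12, 13)]
286 [(-12, -13, 14), (-13, -10, 14), (7, -6, -29), (
[... 199 characters left out ...]
(-14, 12, 14)]
290 [(-15, -13, 14), (-15, -10, 14), (10, -5, -40), (11, -3, -41), (10, -1, -40), (11, 2, -40), (11, 4, -41), (11, 6, -40), (-15, 12, 13)]
292 [(-17, -13, 14), (-17, -10, 15), (11, -5, -44), (11, -3, -43), (11, -1, -43), (11, 2, -43), (10, 4, -42), (11, 6, -43), (-17, 12, 14)]
295 [(-18, -13, 13), (-19, -10, 14), (10, -5, -45), (11, -3, -47), (11, -1, -46), (11, 2, -46), (10, 4, -45), (11, 6, -46), (-19, 12, 15)]
300 [(7, -10, -42), (11, -7, -50), (11, -5, -51), (11, -3, -50), (11, -1, -50), (11, 2, -50), (11, 4, -51), (11, 6, -51), (7, 8, -42)]
305 [(7, -9, -47), (11, -7, -55), (11, -5, -55), (11, -3, -55), (11, -1, -55), (11, 1, -55), (11, 4, -55), (11, 6, -55), (7, 8, -48)]
```

View pics/w5.png

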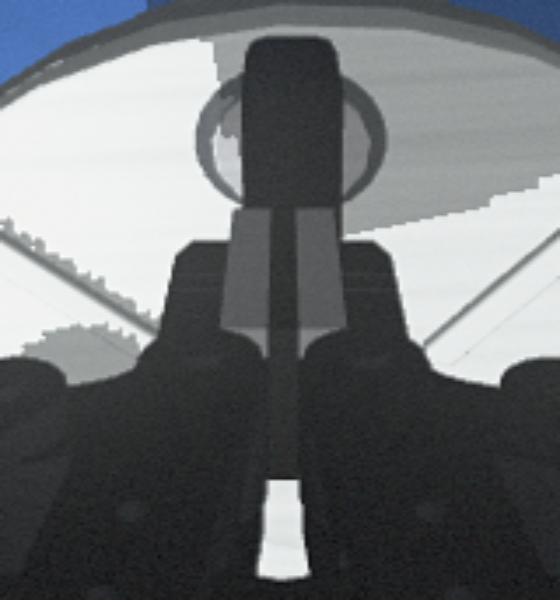

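The depth images show the physical fingertips ending about 37 mm short of the reported TCP (shut), so the jaws closed just above the bar. I'll open and go lower, watching the force.

{"name": "drive_tool", "arguments": {"steps": [[0, 0, 0, 0, 0.05], [0, 0, 0, 0, 0.05], [0, 0, 0, 0, 0.05], [0, 0, 0, 0, 0.05], [0, 0, 0.008, 0, 0.05], [0, 0, 0.008, 0, 0.05], [0, 0, 0.008, 0, 0.05], [0, 0, 0.006, 0, 0.05], [0, 0, 0.0, 0, 0.05]]}}

```text
clock: 4.85
position: [619.3, 47.4, 84.1]
ee_rot: [0.998, -0.069, -0.001, 0.0]
contact_force: [-0.5, -0.6, 0.5]
gripper_width: 49.8
```

Run:
```python
from h import *
s,Rm=st()
im,d=arm.get_image('wrist');cv2.imwrite('pics/w6.png',im)
```

```text
t 4.85 pos [619.29  47.41  84.1 ] yaw_y -97.93 yaw_x -7.93 F [-0.49 -0.57  0.54] M [-0.022 -0.032  0.021] w 49.8 j6 1.0961 e6 0.0
```

View pics/w6.png

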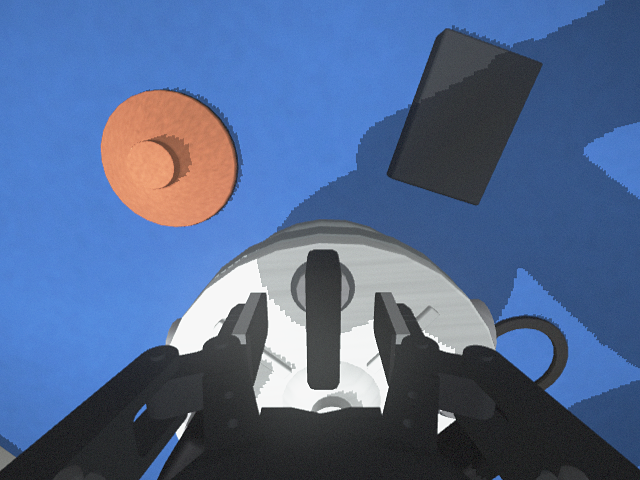

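{"name": "drive_tool", "arguments": {"steps": [[0.0015, 0, 0.002, 0, 0.02], [0, 0, 0, 0, 0.005], [0, 0, 0, 0, 0.005], [0, 0, 0, 0, 0.005], [0, 0, 0, 0, 0.005]]}}

```text
clock: 5.4
position: [621.7, 46.6, 84.1]
ee_rot: [0.998, -0.069, 0.0, 0.0]
contact_force: [1.1, -4.0, 2.3]
gripper_width: 12.8
```

Run:
```python
from h import *
s,Rm=st()
```

```text
t 5.4 pos [621.74  46.63  84.1 ] yaw_y -97.93 yaw_x -7.93 F [ 1.08 -4.03  2.31] M [-1.275 -0.07  -0.035] w 12.78 j6 1.0972 e6 -0.0086
```

{"name": "drive_tool", "arguments": {"steps": [[0, 0, 0.0002, 4, 0.005], [0, 0, 0.0002, 4, 0.005], [0, 0, 0, 0, 0.005]]}}

```text
clock: 5.7
position: [621.7, 46.6, 83.7]
ee_rot: [0.99, -0.138, 0.0, 0.0]
contact_force: [0.8, -4.8, 1.4]
gripper_width: 12.9
```

Run:
```python
from h import *
s,Rm=st()
```

```text
t 5.7 pos [621.75  46.62  83.71] yaw_y -105.92 yaw_x -15.92 F [ 0.77 -4.85  1.44] M [-1.645 -0.028 -0.058] w 12.87 j6 0.9577 e6 -0.2718
```

{"name": "drive_tool", "arguments": {"steps": [[0, 0, 0.0002, 4, 0.005], [0, 0, 0.0002, 4, 0.005], [0, 0, 0, 0, 0.005]]}}

```text
clock: 6.0
position: [621.7, 46.5, 83.3]
ee_rot: [0.978, -0.207, 0.0, 0.001]
contact_force: [-0.4, -5.1, 1.5]
gripper_width: 13.0
```

Run:
```python
from h import *
s,Rm=st();print(s['joint_efforts'].round(3),s['joints'].round(4))
```

```text
t 6.0 pos [621.75  46.54  83.3 ] yaw_y -113.89 yaw_x -23.89 F [-0.43 -5.13  1.46] M [-1.759 -0.082  0.06 ] w 13.0 j6 0.8185 e6 -0.229
[  3.457 -40.489  16.802   2.265   0.461  -0.229] [ 0.3345  0.4773 -0.1438  0.0014 -0.9501  0.8185]
```

Add to h.py:
```python
def avg(n=4):
    L=[]
    for i in range(n):
        s=arm.read_state();L.append(np.r_[s['wrist_torque'],s['joint_efforts'][5],s['contact_force'],s['position']])
        if i<n-1: arm.get_image('wrist')
    L=np.array(L);Rm=R.from_quat(s['ee_rot']).as_matrix()
    print('t',round(s['clock'],2),'Mz each',L[:,2].round(3),'mean Mz',L[:,2].mean().round(3),'Mxy',L[:,:2].mean(0).round(2),'e6',L[:,3].round(4),'F',L[:,4:7].mean(0).round(1),'pos',L[:,7:].mean(0).round(2),'yaw',round(np.degrees(np.arctan2(Rm[1,0],Rm[0,0])),2),'w',round(s['gripper_width'],1))
```

```text
(no output)
```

{"name": "drive_tool", "arguments": {"steps": [[0, 0.0006, 0.0002, 4, 0.005], [0, 0, 0, 0, 0.005]]}}

```text
clock: 6.2
position: [621.7, 46.4, 83.1]
ee_rot: [0.971, -0.241, 0.0, 0.0]
contact_force: [0.8, -5.9, 1.6]
gripper_width: 12.7
```

Run:
```python
from h import *
avg(4)
```

```text
t 6.35 Mz each [0.055 0.069 0.011 0.02 ] mean Mz 0.039 Mxy [-1.56 -0.19] e6 [-0.2625 -0.0909 -0.0224 -0.0252] F [ 0.6 -5.6  1.6] pos [621.73  46.45  83.09] yaw -27.79 w 13.3
```

{"name": "drive_tool", "arguments": {"steps": [[0, 0, 0.0002, 4, 0.005], [0, 0, 0.0002, 4, 0.005], [0, 0, 0, 0, 0.005], [0, 0, 0, 0, 0.005]]}}

```text
clock: 6.75
position: [621.7, 46.4, 82.7]
ee_rot: [0.952, -0.307, 0.0, 0.0]
contact_force: [0.4, -7.0, 2.6]
gripper_width: 13.1
```

Run:
```python
from h import *
avg(3)
```

```text
t 6.85 Mz each [ 0.015  0.05  -0.008] mean Mz 0.019 Mxy [-1.7  -0.21] e6 [-0.0497 -0.0429 -0.0418] F [ 0.7 -6.   2.3] pos [621.69  46.37  82.7 ] yaw -35.79 w 13.3
```

Run:
```python
from h import *
im,d=arm.get_image('wrist');cv2.imwrite('pics/w7.png',im)
avg(4)
```

```text
t 7.05 Mz each [0.007 0.065 0.058 0.018] mean Mz 0.037 Mxy [-1.7  -0.21] e6 [-0.0416 -0.0416 -0.0416 -0.0416] F [ 0.3 -5.2  1.7] pos [621.7   46.38  82.71] yaw -35.78 w 13.1
```

View pics/w7.png

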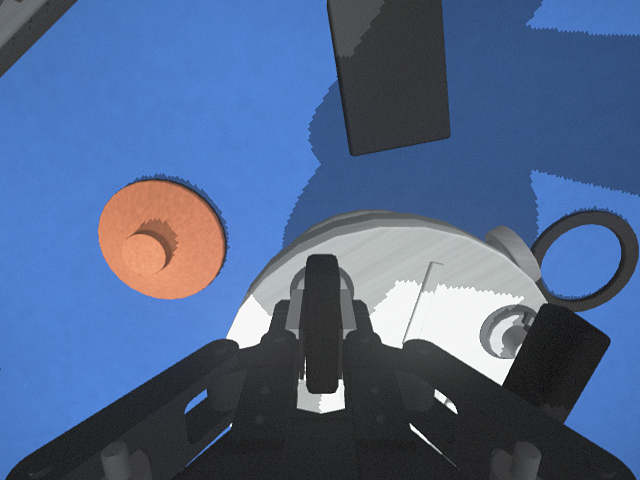

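Joint-6 effort settles cleanly to −0.042, which matches the free run. The bar is turning with the jaws, so I'll go on.

{"name": "drive_tool", "arguments": {"steps": [[0, 0, 0.0003, 5, 0.005], [0, 0, 0, 0, 0.005], [0, 0, 0, 0, 0.005], [0, 0, 0, 0, 0.005]]}}

```text
clock: 7.45
position: [621.7, 46.3, 82.5]
ee_rot: [0.937, -0.348, 0.0, 0.0]
contact_force: [0.2, -5.1, 3.6]
gripper_width: 13.2
```

Run:
```python
from h import *
avg(2)
```

```text
t 7.5 Mz each [0.008 0.051] mean Mz 0.03 Mxy [-1.74 -0.16] e6 [-0.0476 -0.0474] F [ 0.5 -5.4  3.1] pos [621.71  46.32  82.47] yaw -40.79 w 13.0
```

{"name": "drive_tool", "arguments": {"steps": [[0, 0, 0.0002, 4, 0.005], [0, 0, 0.0002, 4, 0.005], [0, 0, 0, 0, 0.005], [0, 0, 0, 0, 0.005], [0, 0, 0, 0, 0.005]]}}

```text
clock: 8.0
position: [621.7, 46.2, 82.1]
ee_rot: [0.911, -0.413, 0.0, 0.0]
contact_force: [0.0, -5.6, 2.5]
gripper_width: 12.8
```

Run:
```python
from h import *
avg(2)
```

```text
t 8.05 Mz each [0.075 0.055] mean Mz 0.065 Mxy [-1.79 -0.17] e6 [-0.0695 -0.0693] F [ 0.6 -5.7  2.1] pos [621.66  46.25  82.08] yaw -48.77 w 13.0
```

{"name": "drive_tool", "arguments": {"steps": [[0, 0, 0.0002, 4, 0.005], [0, 0, 0.0002, 4, 0.005], [0, 0, 0, 0, 0.005], [0, 0, 0, 0, 0.005], [0, 0, 0, 0, 0.005]]}}

```text
clock: 8.55
position: [621.6, 46.2, 81.7]
ee_rot: [0.88, -0.475, 0.0, 0.0]
contact_force: [-0.0, -6.3, 2.8]
gripper_width: 12.8
```

Run:
```python
from h import *
avg(2)
```

```text
t 8.6 Mz each [0.038 0.083] mean Mz 0.06 Mxy [-1.81 -0.13] e6 [-0.0868 -0.0866] F [ 0.  -5.8  2.6] pos [621.62  46.15  81.72] yaw -56.77 w 12.8
```

Knob A is now bearing: torque rose from 0.042 to 0.087, about 18° past touch. I'll release it and move to the opposite knob, D.

{"name": "drive_tool", "arguments": {"steps": [[0, 0, 0, 0, 0.05], [0, 0, 0, 0, 0.05], [0, 0, 0, 0, 0.05], [0, 0, -0.02, 0, 0.05], [0, 0, -0.02, 0, 0.05], [0, 0, -0.002, -8.42, 0.05], [0, 0, 0, -8.42, 0.05], [0, 0, 0, -8.42, 0.05], [0, 0, 0, -8.42, 0.05], [0, 0, 0, -8.42, 0.05], [0, 0, 0, -8.42, 0.05], [0, 0, 0, -8.42, 0.05], [-0.0371, -0.0038, 0, 0, 0.05], [-0.0371, -0.0038, 0, 0, 0.05], [-0.0371, -0.0038, 0, 0, 0.05], [-0.0371, -0.0038, 0, 0, 0.05], [0, 0, 0, 0, 0.05], [0, 0, 0, 0, 0.05]]}}

```text
clock: 10.4
position: [472.7, 57.5, 123.9]
ee_rot: [1.0, 0.018, 0.001, -0.0]
contact_force: [-0.6, -0.3, 0.7]
gripper_width: 49.8
```

Run:
```python
from h import *
s,Rm=st()
im,d=arm.get_image('wrist');cv2.imwrite('pics/w8.png',im)
P=cloud(*c2w('wrist',s),d)
dk=(im.max(2)<75)&(P[...,2]>138)&(P[...,2]<150)&(d>0)
n,l,stt,ce=cv2.connectedComponentsWithStats(dk.astype(np.uint8))
for i in range(1,n):
    if stt[i,4]>300:
        q=P[l==i];c,wh,a=cv2.minAreaRect(q[:,:2].astype(np.float32))
        if wh[0]<wh[1]:a+=90
        print(ce[i],stt[i,4],np.round(c,1),np.round(wh,1),round((a+90)%180-90,1),np.median(q[:,2]))
```

```text
t 10.4 pos [472.7   57.5  123.86] yaw_y -87.88 yaw_x 2.12 F [-0.55 -0.3   0.73] M [ 0.016 -0.022 -0.023] w 49.8 j6 1.1446 e6 -0.006
[178.44237668 126.28318386] 4460 [551.  125.8] [14.2 55.6] -39.0 146.60432291208582
[501.2231151  160.71023399] 4231 [541.3 -22.7] [14.2 55.8] -49.8 146.55329090320978
[322.81627995 289.91745911] 2629 [471.8  56.6] [56.1 13.8] 1.7 146.43518898245992
```

View pics/w8.png

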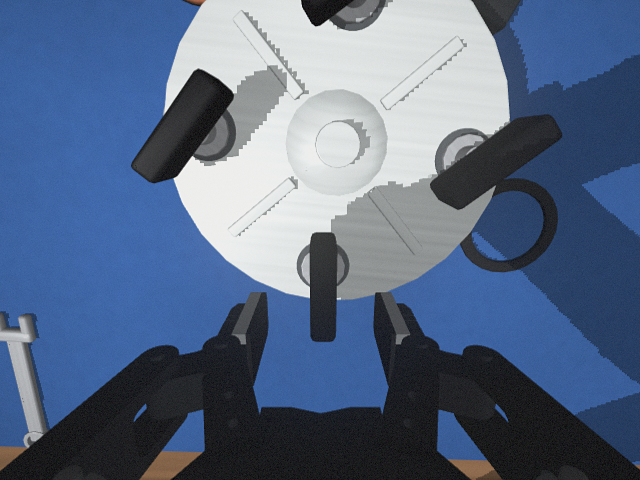

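{"name": "drive_tool", "arguments": {"steps": [[-0.0009, 0.001, 0.01, 0, 0.05], [0, 0, 0.012, 0, 0.05], [0, 0, 0.012, 0, 0.04], [0, 0, 0.008, 0, 0.02], [0, 0, 0, 0, 0.005], [0, 0, 0, 0, 0.005], [0, 0, 0, 0, 0.005], [0, 0, 0, 0, 0.005], [0, 0, 0.0003, 5, 0.005], [0, 0, 0.0003, 5, 0.005], [0, 0, 0.0003, 5, 0.005], [0, 0, 0.0003, 5, 0.005], [0, 0, 0, 0, 0.005], [0, 0, 0, 0, 0.005], [0, 0, 0, 0, 0.005]]}}

```text
clock: 11.95
position: [470.8, 55.9, 78.7]
ee_rot: [0.988, -0.156, -0.001, 0.0]
contact_force: [3.6, 3.3, -25.3]
gripper_width: 13.0
```

Run:
```python
from h import *
avg(2)
```

```text
t 12.0 Mz each [0.089 0.075] mean Mz 0.082 Mxy [ 0.92 -1.25] e6 [-0.0652 -0.0761] F [  3.8   3.1 -25.6] pos [470.76  55.85  78.71] yaw -17.96 w 13.0
```

{"name": "drive_tool", "arguments": {"steps": [[0, 0, 0.002, 0, 0.005], [0, 0, 0, 0, 0.005], [0, 0, 0, 0, 0.005]]}}

```text
clock: 12.3
position: [471.1, 55.7, 78.4]
ee_rot: [0.988, -0.156, -0.0, 0.0]
contact_force: [-2.0, 3.2, -11.7]
gripper_width: 12.7
```

Run:
```python
from h import *
avg(2)
```

```text
t 12.35 Mz each [0.064 0.021] mean Mz 0.042 Mxy [1.22 0.69] e6 [-0.0579 -0.0588] F [ -1.7   3.6 -11. ] pos [471.13  55.75  78.4 ] yaw -17.97 w 13.0
```

{"name": "drive_tool", "arguments": {"steps": [[0, 0, 0.0008, 6, 0.005], [0, 0, 0.0008, 6, 0.005], [0, 0, 0, 0, 0.005], [0, 0, 0, 0, 0.005], [0, 0, 0, 0, 0.005]]}}

```text
clock: 12.85
position: [471.3, 55.8, 77.7]
ee_rot: [0.966, -0.258, -0.0, 0.0]
contact_force: [-4.8, 4.4, -4.5]
gripper_width: 12.8
```

Run:
```python
from h import *
avg(2)
```

```text
t 12.9 Mz each [0.037 0.095] mean Mz 0.066 Mxy [1.43 1.46] e6 [-0.0598 -0.0595] F [-4.9  4.1 -5.3] pos [471.33  55.81  77.72] yaw -29.95 w 13.2
```

{"name": "drive_tool", "arguments": {"steps": [[0, 0, 0.0006, 5, 0.005], [0, 0, 0.0005, 5, 0.005], [0, 0, 0, 0, 0.005], [0, 0, 0, 0, 0.005], [0, 0, 0, 0, 0.005]]}}

```text
clock: 13.4
position: [471.4, 55.9, 77.2]
ee_rot: [0.94, -0.341, 0.0, 0.0]
contact_force: [-5.7, 5.4, -1.5]
gripper_width: 12.8
```

Run:
```python
from h import *
avg(3)
```

```text
t 13.5 Mz each [0.082 0.007 0.129] mean Mz 0.073 Mxy [1.5  1.99] e6 [-0.0825 -0.0823 -0.0823] F [-6.   5.  -1.2] pos [471.43  55.86  77.18] yaw -39.93 w 13.1
```

D now reads 0.082, also bearing. Next is B.

{"name": "drive_tool", "arguments": {"steps": [[0, 0, 0, 0, 0.05], [0, 0, 0, 0, 0.05], [0, 0, 0, 0, 0.05], [0, 0, -0.022, 0, 0.05], [0, 0, -0.023, 0, 0.05], [0, 0, 0, 4.9, 0.05], [0, 0, 0, 4.9, 0.05], [0.035, -0.0007, 0, 0, 0.05], [0.035, -0.0007, 0, 0, 0.05], [0.035, -0.0008, 0, 0, 0.05], [0, 0, 0, 0, 0.05], [0, 0, 0, 0, 0.05]]}}

```text
clock: 14.7
position: [541.7, -23.8, 120.5]
ee_rot: [0.907, -0.422, 0.0, 0.0]
contact_force: [-0.4, -0.2, -1.0]
gripper_width: 50.1
```

```bash
cat >> h.py <<'E'
def look(name):
    s,Rm=st()
    im,d=arm.get_image('wrist');cv2.imwrite(f'pics/{name}.png',im)
    P=cloud(*c2w('wrist',s),d)
    dk=(im.max(2)<75)&(P[...,2]>136)&(P[...,2]<150)&(d>0)
    n,l,stt,ce=cv2.connectedComponentsWithStats(dk.astype(np.uint8))
    for i in range(1,n):
        if stt[i,4]>300:
            q=P[l==i];c,wh,a=cv2.minAreaRect(q[:,:2].astype(np.float32))
            if wh[0]<wh[1]:a+=90
            dl=np.r_[c,0]-np.r_[s['position'][:2],0]
            print(ce[i].round(0),stt[i,4],np.round(c,1),np.round(wh,1),'ang',round((a+90)%180-90,1),'ztop',np.median(q[:,2]).round(1),'tool dxy',(Rm.T@dl)[:2].round(1))
E
python3 - <<'E'
from h import *
look('w9')
E
```

```text
t 14.7 pos [541.73 -23.83 120.51] yaw_y -139.88 yaw_x -49.88 F [-0.41 -0.22 -1.  ] M [ 0.012  0.009 -0.007] w 50.07 j6 0.4445 e6 0.0128
[321. 289.] 2644 [541.4 -23.9] [13.9 55.9] ang -49.4 ztop 146.7 tool dxy [-0.2  0.3]
[120. 292.] 3249 [620.6  45.8] [14.8 56.2] ang -55.2 ztop 143.7 tool dxy [  -2.4 -105.2]
[163. 466.] 728 [542.5 131.8] [14.  26.2] ang -41.0 ztop 145.4 tool dxy [-118.5 -100.8]
```

{"name": "drive_tool", "arguments": {"steps": [[0, 0, 0.01, 0, 0.05], [0, 0, 0.012, 0, 0.05], [0, 0, 0.012, 0, 0.05], [0, 0, 0.005, 0, 0.04], [0, 0, 0, 0, 0.03], [0, 0, 0, 0, 0.005], [0, 0, 0, 0, 0.005], [0, 0, 0, 0, 0.005], [0, 0, 0, 0, 0.005], [0, 0, 0.0003, 6, 0.005], [0, 0, 0.0003, 6, 0.005], [0, 0, 0.0003, 6, 0.005], [0, 0, 0.0004, 7, 0.005], [0, 0, 0.0004, 7, 0.005], [0, 0, 0, 0, 0.005], [0, 0, 0, 0, 0.005], [0, 0, 0, 0, 0.005]]}}

```text
clock: 16.45
position: [541.4, -23.0, 79.8]
ee_rot: [0.757, -0.654, 0.0, -0.0]
contact_force: [-0.7, -1.5, -0.0]
gripper_width: 13.2
```

Run:
```python
from h import *
avg(3)
```

```text
t 16.55 Mz each [ 0.019 -0.024 -0.011] mean Mz -0.005 Mxy [-0.43  0.15] e6 [0.0077 0.0065 0.0044] F [-0.5 -1.7  0.7] pos [541.35 -23.03  79.83] yaw -81.72 w 13.0
```

{"name": "drive_tool", "arguments": {"steps": [[0, 0, 0.0002, 4, 0.005], [0, 0, 0.0002, 4, 0.005], [0, 0, 0.0001, 2, 0.005], [0, 0, 0, 0, 0.005], [0, 0, 0, 0, 0.005], [0, 0, 0, 0, 0.005]]}}

```text
clock: 17.15
position: [541.4, -23.0, 79.3]
ee_rot: [-0.696, 0.718, -0.0, 0.0]
contact_force: [-0.6, -1.2, 1.0]
gripper_width: 13.0
```

Run:
```python
from h import *
avg(2)
```

```text
t 17.2 Mz each [-0.01   0.034] mean Mz 0.012 Mxy [-0.62  0.08] e6 [-0.0266 -0.0276] F [-0.6 -1.5  1. ] pos [541.43 -23.03  79.32] yaw -91.74 w 13.0
```

{"name": "drive_tool", "arguments": {"steps": [[0, 0, 0.0002, 4, 0.005], [0, 0, 0.0001, 2, 0.005], [0, 0, 0.0001, 2, 0.005], [0, 0, 0, 0, 0.005], [0, 0, 0, 0, 0.005], [0, 0, 0, 0, 0.005]]}}

```text
clock: 17.8
position: [541.5, -23.0, 78.9]
ee_rot: [-0.645, 0.765, -0.0, 0.0]
contact_force: [0.5, -1.9, 3.2]
gripper_width: 13.1
```

Run:
```python
from h import *
avg(2)
```

```text
t 17.85 Mz each [0.047 0.106] mean Mz 0.077 Mxy [-0.81 -0.01] e6 [-0.0501 -0.0508] F [-0.3 -2.7  2.9] pos [541.47 -23.03  78.92] yaw -99.74 w 13.3
```

{"name": "drive_tool", "arguments": {"steps": [[0, 0, 0.0002, 4, 0.005], [0, 0, 0.0002, 3, 0.005], [0, 0, 0.0001, 2, 0.005], [0, 0, 0, 0, 0.005], [0, 0, 0, 0, 0.005], [0, 0, 0, 0, 0.005]]}}

```text
clock: 18.45
position: [541.5, -23.0, 78.5]
ee_rot: [-0.583, 0.813, -0.0, 0.0]
contact_force: [0.8, -3.8, 4.2]
gripper_width: 13.0
```

Run:
```python
from h import *
avg(2)
```

```text
t 18.5 Mz each [0.058 0.111] mean Mz 0.085 Mxy [-1.03 -0.12] e6 [-0.0788 -0.0792] F [ 0.3 -3.7  3.9] pos [541.52 -23.04  78.5 ] yaw -108.75 w 13.3
```

{"name": "drive_tool", "arguments": {"steps": [[0, 0, 0, 0, 0.05], [0, 0, 0, 0, 0.05], [0, 0, 0, 0, 0.05], [0, 0, -0.022, 0, 0.05], [0, 0, -0.022, 0, 0.05], [0, 0, 0, -7.75, 0.05], [0, 0, 0, -7.75, 0.05], [0, 0, 0, -7.75, 0.05], [0, 0, 0, -7.75, 0.05], [0, 0, 0, -7.75, 0.05], [0, 0, 0, -7.75, 0.05], [0, 0, 0, -7.75, 0.05], [0, 0, 0, -7.75, 0.05], [0, 0, 0, -7.75, 0.05], [-0.0215, -0.0305, 0, 0, 0.05], [-0.0215, -0.0305, 0, 0, 0.05], [-0.0216, -0.0305, 0, 0, 0.05], [-0.0216, -0.0305, 0, 0, 0.05], [0, 0, 0, 0, 0.05], [0, 0, 0, 0, 0.05]]}}

```text
clock: 20.5
position: [550.6, 127.0, 121.6]
ee_rot: [0.943, -0.333, -0.001, 0.0]
contact_force: [0.3, -0.3, 0.3]
gripper_width: 49.7
```

Run:
```python
from h import *
look('w10')
```

```text
t 20.5 pos [550.59 126.98 121.64] yaw_y -128.94 yaw_x -38.94 F [ 0.35 -0.27  0.3 ] M [ 0.02  -0.003  0.063] w 49.74 j6 0.3784 e6 -0.0112
[365.  65.] 4539 [620.4  47. ] [14.1 54.7] ang -54.7 ztop 143.9 tool dxy [104.5  18.3]
[585. 116.] 3820 [541.9 -20.5] [51.9 14.5] ang 73.5 ztop 143.5 tool dxy [ 85.9 120.2]
[321. 286.] 2701 [551.3 125.9] [13.8 55.8] ang -38.6 ztop 146.7 tool dxy [1.2 0.3]
[514. 314.] 2854 [472.3  56.7] [14.7 55.5] ang -37.9 ztop 144.1 tool dxy [-16.7 103.9]
```

{"name": "drive_tool", "arguments": {"steps": [[0.001, 0.0003, 0.01, 0, 0.05], [0, 0, 0.012, 0, 0.05], [0, 0, 0.012, 0, 0.05], [0, 0, 0.006, 0, 0.04], [0, 0, 0, 0, 0.03], [0, 0, 0, 0, 0.005], [0, 0, 0, 0, 0.005], [0, 0, 0, 0, 0.005], [0, 0, 0, 0, 0.005], [0, 0, 0.0003, 6, 0.005], [0, 0, 0.0003, 6, 0.005], [0, 0, 0.0003, 6, 0.005], [0, 0, 0.0003, 6, 0.005], [0, 0, 0.0002, 4, 0.005], [0, 0, 0.0002, 4, 0.005], [0, 0, 0.0001, 2, 0.005], [0, 0, 0.0001, 2, 0.005], [0, 0, 0, 0, 0.005], [0, 0, 0, 0, 0.005], [0, 0, 0, 0, 0.005]]}}

```text
clock: 22.55
position: [551.4, 125.0, 80.6]
ee_rot: [0.793, -0.609, -0.0, 0.0]
contact_force: [-0.9, -0.8, 1.3]
gripper_width: 12.6
```

Run:
```python
from h import *
avg(2)
```

```text
t 22.6 Mz each [0.049 0.043] mean Mz 0.046 Mxy [-0.45  0.21] e6 [-0.0414 -0.042 ] F [-1.  -1.   0.7] pos [551.44 125.03  80.55] yaw -75.0 w 13.1
```

{"name": "drive_tool", "arguments": {"steps": [[0, 0, 0.0002, 4, 0.005], [0, 0, 0.0002, 4, 0.005], [0, 0, 0.0001, 2, 0.005], [0, 0, 0.0001, 2, 0.005], [0, 0, 0, 0, 0.005], [0, 0, 0, 0, 0.005], [0, 0, 0, 0, 0.005]]}}

```text
clock: 23.3
position: [551.3, 125.0, 80.0]
ee_rot: [0.725, -0.688, -0.0, 0.0]
contact_force: [-2.2, -1.6, 2.7]
gripper_width: 13.1
```

Run:
```python
from h import *
avg(2)
```

```text
t 23.35 Mz each [0.087 0.03 ] mean Mz 0.059 Mxy [-0.56  0.85] e6 [-0.087  -0.0875] F [-2.9 -1.9  3.2] pos [551.3  125.02  79.98] yaw -87.0 w 12.9
```

C reads 0.088, also bearing, so the first pass is done. The second pass starts with A.

{"name": "drive_tool", "arguments": {"steps": [[0, 0, 0, 0, 0.05], [0, 0, 0, 0, 0.05], [0, 0, 0, 0, 0.05], [0, 0, -0.022, 0, 0.05], [0, 0, -0.022, 0, 0.05], [0, 0, 0, -8, 0.05], [0, 0, 0, -8, 0.05], [0, 0, 0, -8, 0.05], [0, 0, 0, -8, 0.05], [0.035, -0.004, 0, 0, 0.05], [0.035, -0.004, 0, 0, 0.05], [0.035, -0.004, 0, 0, 0.05], [0, 0, 0, 0, 0.05], [0, 0, 0, 0, 0.05]]}}

```text
clock: 24.75
position: [621.8, 45.6, 123.2]
ee_rot: [0.887, -0.463, -0.0, 0.0]
contact_force: [-0.2, 0.2, 0.2]
gripper_width: 49.9
```

Run:
```python
from h import *
look('w11')
```

```text
t 24.75 pos [621.83  45.65 123.21] yaw_y -145.12 yaw_x -55.12 F [-0.25  0.16  0.21] M [-0.024 -0.014 -0.001] w 49.93 j6 0.2767 e6 0.0109
[524. 268.] 3374 [541.9 -23. ] [55.  14.6] ang 73.5 ztop 143.3 tool dxy [ 10.6 104.8]
[321. 287.] 2505 [621.1  46.3] [13.6 56. ] ang -54.9 ztop 143.9 tool dxy [-0.9  0.2]
```

{"name": "drive_tool", "arguments": {"steps": [[-0.0009, 0.0002, 0.012, 0, 0.05], [0, 0, 0.013, 0, 0.05], [0, 0, 0.013, 0, 0.05], [0, 0, 0.006, 0, 0.04], [0, 0, 0, 0, 0.03], [0, 0, 0, 0, 0.005], [0, 0, 0, 0, 0.005], [0, 0, 0, 0, 0.005], [0, 0, 0, 0, 0.005], [0, 0, 0.0002, 4, 0.005], [0, 0, 0.0002, 4, 0.005], [0, 0, 0.0002, 4, 0.005], [0, 0, 0.0002, 4, 0.005], [0, 0, 0.0001, 3, 0.005], [0, 0, 0.0001, 2, 0.005], [0, 0, 0.0001, 1, 0.005], [0, 0, 0, 0, 0.005], [0, 0, 0, 0, 0.005], [0, 0, 0, 0, 0.005]]}}

```text
clock: 26.7
position: [621.1, 46.6, 79.2]
ee_rot: [0.783, -0.623, 0.0, -0.0]
contact_force: [-1.0, -1.2, 2.6]
gripper_width: 13.1
```

Run:
```python
from h import *
avg(2)
```

```text
t 26.75 Mz each [0.203 0.222] mean Mz 0.212 Mxy [-0.38  0.44] e6 [-0.1733 -0.1735] F [-1.4 -1.4  3.3] pos [621.13  46.58  79.16] yaw -77.01 w 13.3
```

{"name": "drive_tool", "arguments": {"steps": [[0, 0, 0.0001, 2, 0.005], [0, 0, 0.0001, 2, 0.005], [0, 0, 0.0001, 2, 0.005], [0, 0, 0.0001, 1, 0.005], [0, 0, 0, 0, 0.005], [0, 0, 0, 0, 0.005], [0, 0, 0, 0, 0.005]]}}

```text
clock: 27.45
position: [621.2, 46.6, 78.8]
ee_rot: [0.743, -0.669, 0.0, -0.0]
contact_force: [-1.6, -1.0, 4.7]
gripper_width: 13.2
```

Run:
```python
from h import *
avg(2)
```

```text
t 27.5 Mz each [0.207 0.182] mean Mz 0.194 Mxy [-0.53  0.53] e6 [-0.2023 -0.2031] F [-1.6 -1.5  5. ] pos [621.22  46.55  78.82] yaw -84.0 w 13.1
```

{"name": "drive_tool", "arguments": {"steps": [[0, 0, 0.0001, 2, 0.005], [0, 0, 0.0001, 2, 0.005], [0, 0, 0.0001, 2, 0.005], [0, 0, 0.0001, 1, 0.005], [0, 0, 0, 1, 0.005], [0, 0, 0, 0, 0.005], [0, 0, 0, 0, 0.005], [0, 0, 0, 0, 0.005]]}}

```text
clock: 28.3
position: [621.3, 46.6, 78.5]
ee_rot: [-0.695, 0.719, -0.0, 0.0]
contact_force: [-1.8, -1.8, 6.0]
gripper_width: 13.2
```

Run:
```python
from h import *
avg(2)
```

```text
t 28.35 Mz each [0.153 0.226] mean Mz 0.189 Mxy [-0.61  0.53] e6 [-0.2256 -0.2255] F [-1.9 -2.   5.6] pos [621.29  46.57  78.46] yaw -91.99 w 13.1
```

{"name": "drive_tool", "arguments": {"steps": [[0, 0, 0.0001, 2, 0.005], [0, 0, 0.0001, 2, 0.005], [0, 0, 0.0001, 2, 0.005], [0, 0, 0.0001, 1, 0.005], [0, 0, 0, 1, 0.005], [0, 0, 0, 0, 0.005], [0, 0, 0, 0, 0.005], [0, 0, 0, 0, 0.005]]}}

```text
clock: 29.15
position: [621.4, 46.5, 78.3]
ee_rot: [-0.643, 0.766, -0.0, 0.0]
contact_force: [-2.3, -2.7, 7.0]
gripper_width: 12.9
```

Run:
```python
from h import *
avg(2)
```

```text
t 29.2 Mz each [0.421 0.376] mean Mz 0.399 Mxy [-0.6   0.61] e6 [-0.3775 -0.3774] F [-1.8 -2.1  6.1] pos [621.37  46.55  78.27] yaw -99.95 w 12.9
```

A has hit its stop: torque jumped to 0.377, where the gasket trend would give 0.26. I'll add 2° to seat it, then release and move to D.

{"name": "drive_tool", "arguments": {"steps": [[0, 0, 0, 1, 0.005], [0, 0, 0, 1, 0.005], [0, 0, 0, 0, 0.005], [0, 0, 0, 0, 0.05], [0, 0, 0, 0, 0.05], [0, 0, 0, 0, 0.05], [0, 0, -0.023, 0, 0.05], [0, 0, -0.023, 0, 0.05], [0, 0, 0, -8, 0.05], [0, 0, 0, -8, 0.05], [0, 0, 0, -8, 0.05], [0, 0, 0, -8, 0.05], [0, 0, 0, -8, 0.05], [0, 0, 0, -8, 0.05], [0, 0, 0, -8, 0.05], [0, 0, 0, -8, 0.05], [-0.031, 0.0211, 0, 0, 0.05], [-0.031, 0.0211, 0, 0, 0.05], [-0.031, 0.0211, 0, 0, 0.05], [-0.031, 0.0211, 0, 0, 0.05]]}}

```text
clock: 31.2
position: [469.9, 56.7, 123.0]
ee_rot: [0.945, -0.326, -0.0, -0.0]
contact_force: [0.1, 1.2, 0.0]
gripper_width: 49.9
```

Run:
```python
from h import *
arm.get_image('wrist')
look('w12')
```

```text
t 31.25 pos [463.15  55.52 122.36] yaw_y -128.11 yaw_x -38.11 F [-6.    0.12 -1.66] M [-0.053  0.819  0.024] w 49.85 j6 0.4413 e6 -0.097
[86. 26.] 3226 [619.9  54.3] [15.2 40.2] ang -88.9 ztop 142.0 tool dxy [124.1 -95.8]
[356.  55.] 4916 [541.  -23.4] [56.1 14.3] ang 73.4 ztop 143.7 tool dxy [109.9  14.1]
[105. 243.] 3299 [550.8 125.8] [14.2 56.6] ang -85.2 ztop 144.3 tool dxy [  25.6 -109.4]
[310. 277.] 2700 [471.7  56.2] [13.7 55.6] ang -38.0 ztop 144.4 tool dxy [ 6.3 -5.8]
```

{"name": "drive_tool", "arguments": {"steps": [[0, 0, 0, 0, 0.05], [0, 0, 0.0, 0, 0.05], [0, 0, 0.015, 0, 0.05], [0, 0, 0.018, 0, 0.05], [0, 0, 0.01, 0, 0.04], [0, 0, 0, 0, 0.03], [0, 0, 0, 0, 0.005], [0, 0, 0, 0, 0.005], [0, 0, 0, 0, 0.005], [0, 0, 0, 0, 0.005], [0, 0, 0.0003, 5, 0.005], [0, 0, 0.0003, 5, 0.005], [0, 0, 0.0003, 5, 0.005], [0, 0, 0.0002, 5, 0.005], [0, 0, 0.0002, 4, 0.005], [0, 0, 0.0001, 2, 0.005], [0, 0, 0.0001, 1, 0.005], [0, 0, 0, 0, 0.005], [0, 0, 0, 0, 0.005], [0, 0, 0, 0, 0.005]]}}

```text
clock: 33.3
position: [471.6, 56.4, 79.7]
ee_rot: [0.843, -0.537, 0.0, 0.0]
contact_force: [-0.4, -4.5, 5.7]
gripper_width: 13.0
```

Run:
```python
from h import *
avg(2)
```

```text
t 33.35 Mz each [0.166 0.177] mean Mz 0.171 Mxy [-1.44  0.19] e6 [-0.1995 -0.2016] F [-0.6 -4.4  6. ] pos [471.59  56.38  79.66] yaw -64.98 w 13.4
```

{"name": "drive_tool", "arguments": {"steps": [[0, 0, 0.0002, 3, 0.005], [0, 0, 0.0002, 3, 0.005], [0, 0, 0.0001, 2, 0.005], [0, 0, 0.0001, 2, 0.005], [0, 0, 0, 1, 0.005], [0, 0, 0, 1, 0.005], [0, 0, 0, 0, 0.005], [0, 0, 0, 0, 0.005], [0, 0, 0, 0, 0.005]]}}

```text
clock: 34.25
position: [471.6, 56.4, 79.1]
ee_rot: [0.783, -0.622, 0.0, 0.0]
contact_force: [0.5, -4.5, 5.7]
gripper_width: 12.7
```

Run:
```python
from h import *
avg(2)
```

```text
t 34.3 Mz each [0.303 0.21 ] mean Mz 0.256 Mxy [-1.48  0.23] e6 [-0.2329 -0.2328] F [-0.3 -4.7  5.9] pos [471.61  56.39  79.12] yaw -76.97 w 12.9
```

{"name": "drive_tool", "arguments": {"steps": [[0, 0, 0.0001, 2, 0.005], [0, 0, 0.0001, 2, 0.005], [0, 0, 0.0001, 2, 0.005], [0, 0, 0.0001, 1, 0.005], [0, 0, 0, 1, 0.005], [0, 0, 0, 0, 0.005], [0, 0, 0, 0, 0.005], [0, 0, 0, 0, 0.005]]}}

```text
clock: 35.1
position: [471.6, 56.4, 78.7]
ee_rot: [0.737, -0.675, 0.0, 0.0]
contact_force: [-0.7, -5.7, 6.4]
gripper_width: 13.3
```

Run:
```python
from h import *
avg(2)
```

```text
t 35.15 Mz each [0.257 0.241] mean Mz 0.249 Mxy [-1.47  0.26] e6 [-0.2586 -0.2585] F [-1.2 -5.4  6.3] pos [471.6   56.38  78.74] yaw -84.96 w 13.0
```

{"name": "drive_tool", "arguments": {"steps": [[0, 0, 0.0001, 2, 0.005], [0, 0, 0.0001, 2, 0.005], [0, 0, 0.0001, 2, 0.005], [0, 0, 0.0001, 1, 0.005], [0, 0, 0, 1, 0.005], [0, 0, 0, 0, 0.005], [0, 0, 0, 0, 0.005], [0, 0, 0, 0, 0.005]]}}

```text
clock: 35.95
position: [471.6, 56.3, 78.5]
ee_rot: [-0.689, 0.725, -0.0, -0.0]
contact_force: [-1.8, -4.4, 7.2]
gripper_width: 13.4
```

Run:
```python
from h import *
avg(2)
```

```text
t 36.0 Mz each [0.374 0.38 ] mean Mz 0.377 Mxy [-1.49  0.32] e6 [-0.3816 -0.3816] F [-1.4 -4.3  7.5] pos [471.6   56.33  78.49] yaw -92.92 w 13.0
```

D has hit its stop at 0.38, with the trend at 0.285. I'll seat it and go to B.

{"name": "drive_tool", "arguments": {"steps": [[0, 0, 0, 1.2, 0.005], [0, 0, 0, 1.2, 0.005], [0, 0, 0, 0, 0.005], [0, 0, 0, 0, 0.05], [0, 0, 0, 0, 0.05], [0, 0, 0, 0, 0.05], [0, 0, -0.022, 0, 0.05], [0, 0, -0.022, 0, 0.05], [0, 0, 0, 5.6, 0.05], [0, 0, 0, 5.6, 0.05], [0.0187, -0.0299, 0, 0, 0.05], [0.0187, -0.0299, 0, 0, 0.05], [0.0187, -0.0299, 0, 0, 0.05], [0, 0, 0, 0, 0.05], [0, 0, 0, 0, 0.05], [0, 0, 0, 0, 0.05]]}}

```text
clock: 37.6
position: [540.6, -22.3, 121.3]
ee_rot: [-0.597, 0.802, 0.0, -0.0]
contact_force: [0.2, -0.4, 1.5]
gripper_width: 50.4
```

Run:
```python
from h import *
look('w13')
```

```text
t 37.6 pos [540.56 -22.34 121.25] yaw_y 163.38 yaw_x -106.62 F [ 0.17 -0.39  1.54] M [ 0.017 -0.017 -0.   ] w 50.36 j6 -0.5479 e6 -0.0014
[319. 285.] 2578 [540.8 -23.9] [55.8 13.9] ang 73.7 ztop 143.8 tool dxy [ 1.4 -0.6]
[460. 343.] 345 [474.4  31.9] [13.7  8.7] ang 8.7 ztop 140.7 tool dxy [-33.1  79. ]
```

{"name": "drive_tool", "arguments": {"steps": [[0.001, -0.0006, 0.014, 0, 0.05], [0, 0, 0.018, 0, 0.05], [0, 0, 0.01, 0, 0.04], [0, 0, 0, 0, 0.03], [0, 0, 0, 0, 0.005], [0, 0, 0, 0, 0.005], [0, 0, 0, 0, 0.005], [0, 0, 0, 0, 0.005], [0, 0, 0.0003, 5, 0.005], [0, 0, 0.0003, 5, 0.005], [0, 0, 0.0002, 4, 0.005], [0, 0, 0.0002, 3, 0.005], [0, 0, 0.0001, 2, 0.005], [0, 0, 0.0001, 2, 0.005], [0, 0, 0.0001, 1, 0.005], [0, 0, 0, 0, 0.005], [0, 0, 0, 0, 0.005], [0, 0, 0, 0, 0.005]]}}

```text
clock: 39.45
position: [541.7, -23.7, 79.2]
ee_rot: [-0.434, 0.901, -0.0, 0.0]
contact_force: [-4.2, 2.5, 5.9]
gripper_width: 13.0
```

Run:
```python
from h import *
avg(2)
```

```text
t 39.5 Mz each [0.096 0.052] mean Mz 0.074 Mxy [0.88 1.  ] e6 [-0.039 -0.039] F [-3.2  2.7  5.5] pos [541.72 -23.72  79.18] yaw -128.6 w 13.2
```

{"name": "drive_tool", "arguments": {"steps": [[0, 0, 0.0002, 3, 0.005], [0, 0, 0.0001, 2, 0.005], [0, 0, 0.0001, 2, 0.005], [0, 0, 0.0001, 1, 0.005], [0, 0, 0.0001, 1, 0.005], [0, 0, 0, 1, 0.005], [0, 0, 0, 0, 0.005], [0, 0, 0, 0, 0.005], [0, 0, 0, 0, 0.005]]}}

```text
clock: 40.4
position: [541.7, -23.8, 78.7]
ee_rot: [-0.354, 0.935, -0.0, 0.0]
contact_force: [-2.7, 2.5, 6.0]
gripper_width: 12.7
```

Run:
```python
from h import *
avg(2)
```

```text
t 40.45 Mz each [0.085 0.102] mean Mz 0.093 Mxy [0.82 1.04] e6 [-0.0747 -0.0747] F [-3.   2.3  5.9] pos [541.72 -23.8   78.72] yaw -138.59 w 12.9
```

{"name": "drive_tool", "arguments": {"steps": [[0, 0, 0.0002, 3, 0.005], [0, 0, 0.0001, 2, 0.005], [0, 0, 0.0001, 2, 0.005], [0, 0, 0.0001, 1, 0.005], [0, 0, 0, 1, 0.005], [0, 0, 0, 1, 0.005], [0, 0, 0, 0, 0.005], [0, 0, 0, 0, 0.005], [0, 0, 0, 0, 0.005]]}}

```text
clock: 41.35
position: [541.8, -23.8, 78.6]
ee_rot: [-0.272, 0.962, -0.0, 0.0]
contact_force: [-4.6, 3.1, 8.2]
gripper_width: 12.8
```

Run:
```python
from h import *
avg(2)
```

```text
t 41.4 Mz each [0.392 0.414] mean Mz 0.403 Mxy [0.88 1.31] e6 [-0.4094 -0.4094] F [-4.   3.2  8.1] pos [541.75 -23.84  78.6 ] yaw -148.49 w 13.0
```

B is at its stop, 0.41. I'll seat it and go to C.

{"name": "drive_tool", "arguments": {"steps": [[0, 0, 0, 1, 0.005], [0, 0, 0, 0.6, 0.005], [0, 0, 0, 0, 0.005], [0, 0, 0, 0, 0.05], [0, 0, 0, 0, 0.05], [0, 0, 0, 0, 0.05], [0, 0, -0.022, 0, 0.05], [0, 0, -0.022, 0, 0.05], [0, 0, 0, -8.1, 0.05], [0, 0, 0, -8.1, 0.05], [0, 0, 0, -8.1, 0.05], [0, 0, 0, -8.1, 0.05], [0, 0, 0, -8.1, 0.05], [0, 0, 0, -8.1, 0.05], [0, 0, 0, -8.1, 0.05], [0, 0, 0, -8.1, 0.05], [-0.0369, -0.0055, 0, 0, 0.05], [-0.0369, -0.0055, 0, 0, 0.05], [-0.0369, -0.0055, 0, 0, 0.05], [-0.0369, -0.0055, 0, 0, 0.05]]}}

```text
clock: 43.4
position: [551.9, 126.1, 121.1]
ee_rot: [0.735, -0.679, 0.0, -0.0]
contact_force: [0.6, -0.2, -0.1]
gripper_width: 49.8
```

{"name": "drive_tool", "arguments": {"steps": [[0, 0, 0, 0, 0.05], [0, 0, 0, 0, 0.05], [0, 0, 0, 0, 0.05]]}}

```text
clock: 43.7
position: [551.5, 124.2, 120.9]
ee_rot: [0.734, -0.679, -0.0, 0.0]
contact_force: [0.0, -0.1, -0.2]
gripper_width: 50.1
```

Run:
```python
from h import *
look('w14')
```

```text
t 43.7 pos [551.49 124.23 120.91] yaw_y -175.47 yaw_x -85.47 F [ 0.03 -0.09 -0.21] M [-0.034 -0.032  0.049] w 50.13 j6 -0.4291 e6 0.0011
[334.   6.] 418 [555.3  -3.8] [15.9  6.8] ang 4.7 ztop 140.6 tool dxy [128.    6.3]
[182. 119.] 4316 [620.2  46.7] [55.5 14.2] ang 89.9 ztop 142.1 tool dxy [ 82.7 -62.3]
[500. 168.] 3924 [471.8  56.8] [14.4 55.5] ang -83.6 ztop 141.9 tool dxy [60.9 84.7]
[321. 289.] 2517 [551.  125.8] [13.8 55.7] ang -85.0 ztop 144.3 tool dxy [-1.6  0.4]
```

{"name": "drive_tool", "arguments": {"steps": [[-0.001, 0.0003, 0.014, 0, 0.05], [0, 0, 0.018, 0, 0.05], [0, 0, 0.009, 0, 0.04], [0, 0, 0, 0, 0.03], [0, 0, 0, 0, 0.005], [0, 0, 0, 0, 0.005], [0, 0, 0, 0, 0.005], [0, 0, 0, 0, 0.005], [0, 0, 0.0003, 6, 0.005], [0, 0, 0.0003, 6, 0.005], [0, 0, 0.0003, 6, 0.005], [0, 0, 0.0002, 5, 0.005], [0, 0, 0.0002, 4, 0.005], [0, 0, 0.0001, 3, 0.005], [0, 0, 0.0001, 2, 0.005], [0, 0, 0.0001, 2, 0.005], [0, 0, 0, 0, 0.005], [0, 0, 0, 0, 0.005], [0, 0, 0, 0, 0.005]]}}

```text
clock: 45.65
position: [551.2, 125.6, 79.2]
ee_rot: [-0.505, 0.863, -0.0, -0.0]
contact_force: [-2.8, -2.3, 5.7]
gripper_width: 13.1
```

Run:
```python
from h import *
avg(2)
```

```text
t 45.7 Mz each [0.08  0.068] mean Mz 0.074 Mxy [-0.8   0.83] e6 [-0.0898 -0.0939] F [-3.3 -2.2  5.3] pos [551.19 125.64  79.22] yaw -119.39 w 13.2
```

{"name": "drive_tool", "arguments": {"steps": [[0, 0, 0.0002, 3, 0.005], [0, 0, 0.0001, 2, 0.005], [0, 0, 0.0001, 2, 0.005], [0, 0, 0.0001, 1, 0.005], [0, 0, 0.0001, 1, 0.005], [0, 0, 0, 1, 0.005], [0, 0, 0, 0, 0.005], [0, 0, 0, 0, 0.005], [0, 0, 0, 0, 0.005]]}}

```text
clock: 46.6
position: [551.2, 125.7, 78.8]
ee_rot: [-0.428, 0.904, -0.0, -0.0]
contact_force: [-3.0, -1.6, 6.8]
gripper_width: 13.5
```

Run:
```python
from h import *
avg(2)
```

```text
t 46.65 Mz each [0.167 0.157] mean Mz 0.162 Mxy [-0.75  1.01] e6 [-0.1617 -0.1616] F [-3.1 -2.   6.8] pos [551.17 125.69  78.82] yaw -129.36 w 13.0
```

{"name": "drive_tool", "arguments": {"steps": [[0, 0, 0.0001, 2, 0.005], [0, 0, 0.0001, 2, 0.005], [0, 0, 0.0001, 2, 0.005], [0, 0, 0, 1, 0.005], [0, 0, 0, 1, 0.005], [0, 0, 0, 0, 0.005], [0, 0, 0, 0, 0.005], [0, 0, 0, 0, 0.005]]}}

```text
clock: 47.45
position: [551.1, 125.7, 78.7]
ee_rot: [-0.364, 0.931, -0.0, -0.0]
contact_force: [-4.1, -1.9, 6.9]
gripper_width: 13.0
```

Run:
```python
from h import *
avg(2)
```

```text
t 47.5 Mz each [0.335 0.36 ] mean Mz 0.347 Mxy [-0.7   1.12] e6 [-0.378 -0.378] F [-4.3 -2.   7.3] pos [551.13 125.69  78.69] yaw -137.3 w 12.8
```

C is at its stop, 0.378 on a steep rise. I'll seat it, release, lift clear and check the whole scene.

{"name": "drive_tool", "arguments": {"steps": [[0, 0, 0, 1, 0.005], [0, 0, 0, 1, 0.005], [0, 0, 0, 0, 0.005], [0, 0, 0, 0, 0.005]]}}

```text
clock: 47.9
position: [551.1, 125.7, 78.7]
ee_rot: [-0.348, 0.938, -0.0, -0.0]
contact_force: [-4.1, -2.1, 7.7]
gripper_width: 12.9
```

Run:
```python
from h import *
avg(1)
```

```text
t 47.9 Mz each [0.409] mean Mz 0.409 Mxy [-0.69  1.14] e6 [-0.4577] F [-4.1 -2.1  7.7] pos [551.11 125.72  78.7 ] yaw -139.28 w 12.9
```

{"name": "drive_tool", "arguments": {"steps": [[0, 0, 0, 0, 0.05], [0, 0, 0, 0, 0.05], [0, 0, 0, 0, 0.05], [0, 0, -0.022, 0, 0.05], [0, 0, -0.025, 0, 0.05], [0.03, 0, -0.03, 0, 0.05], [0.03, 0, -0.03, 0, 0.05], [0.03, 0, -0.03, 0, 0.05], [0, 0, -0.02, 0, 0.05], [0, 0, 0, 0, 0.05], [0, 0, 0, 0, 0.05], [0, 0, 0, 0, 0.05]]}}

```text
clock: 49.1
position: [482.5, 67.5, 233.2]
ee_rot: [-0.347, 0.938, 0.0, -0.001]
contact_force: [1.3, -0.4, -0.2]
gripper_width: 50.0
```

Run:
```python
from h import *
look('w15')
```

```text
t 49.1 pos [482.49  67.51 233.17] yaw_y 130.57 yaw_x -139.43 F [ 1.26 -0.41 -0.2 ] M [-0.031 -0.039 -0.036] w 50.05 j6 -1.3353 e6 -0.0001
[192. 214.] 1172 [540.1 -23.5] [54.7 14.3] ang 42.0 ztop 142.1 tool dxy [  15.4 -106.5]
[315. 212.] 903 [470.9  56. ] [14.1 54.9] ang -83.2 ztop 141.9 tool dxy [16.3 -1.2]
[320. 324.] 824 [550.3 125.7] [55.4 14.2] ang 52.9 ztop 142.2 tool dxy [-89.3   0.2]
[199. 321.] 665 [619.6  38.3] [14.4 39.1] ang -89.9 ztop 142.1 tool dxy [ -85.2 -111.3]
```

View pics/w15.png

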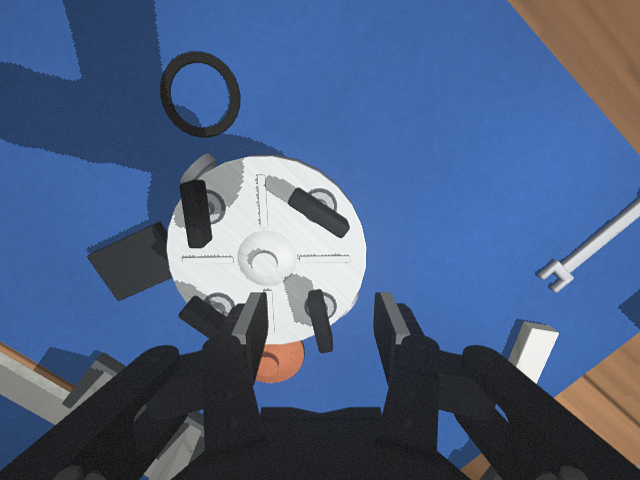

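All four bar tops read 141.9 to 142.2 mm (bars at about (195,213), (319,212), (320,322) and (205,318)), so the cover is level. The gripper is clear, so I'll hand in.

Run:
```python
from bench import arm
print(arm.job_done())
```

```text
the job is handed in; nothing more can be done
None
```

I tightened all four knobs in crisscross order over two passes and handed the job in at about 49 s of the 72 s allowed; no verdict was reported. I name the knobs by their place in the robot's view: A (far), D (near), B (right) and C (left). A and D are opposite, as are B and C.

| Knob | First pass torque (N·m) | Last second-pass reading, at the stop (N·m) | Extra turn to seat it |
|---|---|---|---|
| A | 0.087 | 0.38 | 2° |
| D | 0.082 | 0.38 | 2.4° |
| B | 0.079 | 0.41 | 1.6° |
| C | 0.088 | 0.38 | 2°, read 0.46 |

- **First pass (A, D, B, C):** each knob went a little past the point where torque rose above the 0.04 free run.
- **Second pass (A, D, B, C):** each knob went on until the torque rose steeply at its stop. The 0.75 N·m limit was never approached. I read the torque after seating only on C; A, D and B should have ended around 0.46 to 0.48.
- **Last check:** all four bar tops read 141.9 to 142.2 mm, so the knobs are level and fully down. The gripper was open and clear of everything. I never touched the other things on the table, but I didn't compare their positions before and after.

Some things disagreed or weren't measured:
- **Fingertips:** they ended about 37 mm short of the reported TCP, so my first grasp closed on nothing just above knob A. I corrected the height with no contact.
- **D's first grasp:** it briefly showed about 25 N of downward force on the tool, which I relieved.
- **Bar heights:** the final tops read about 1 mm lower than the nominal 143 mm, which I put down to camera calibration.
- **Cover tip:** I didn't measure it directly. I estimated at most about 0.016 rad, against the 0.019 limit.

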